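# Set the specimen wheel back one notch

## Robot

A 7-joint arm with a two-finger parallel gripper is mounted at the origin on the work surface. World frame = base frame: x ahead of the robot, y to its left, z up, the work surface at z = 0. Lengths are in m, angles in rad, forces in N, time in s.
With the tool pointing down it reaches from about 0.425 to 0.925 m from the base axis. Payload 6.8 kg.
Tool frame: the origin (TCP) lies between the finger pads; the fingertips stand 17 mm ahead of it and the grasp point (between the pads) lies 2 mm behind it; x points along the fingers, z is the direction in which the jaws open and shut, and the axes are right-handed (so a half turn about x gives the same grasp; the last joint's range is limited). The gripper opens to 88 mm and grips with 3 to 60 N. Pads are 20 mm wide; open, the fingers measure 115 mm over their backs; the gripper's body (75 mm by 178 mm) begins 61 mm behind the grasp point.
Start: joints at [-1.448, 0.477, 0.022, 1.555, -0.011, 1.109, -0.083], TCP at [0.154, 0.657, 0.24] pointing down, gripper open.
Joint ranges: [-2.96, 2.96], [-0.34, 2.1], [-1.41, 1.46], [0.24, 2.44], [-1.37, 4.51], [0.17, 1.92], [-2.96, 2.96]. Speed limits (rad/s): [2.39, 2.39, 3.14, 3.14, 3.14, 3.14, 3.14].

## Interface

Orientations are given as a 3x3 rotation matrix whose columns are the frame's x, y, z axes.
In Python, from cell import env, cams, job gives the robot as it stands. The module is installed in compiled form; this text tells all that it offers.
- The arm moves only by the tool play_rows, never from a script. Its argument "commands" is a list that holds one entry, the list of rows, each a list of 7 numbers: the shift along the tool's x, y, z each as a share of 1000 mm, from -1 to 1, then the turn, a rotation vector about the tool's x, y, z each as a share of pi rad, from -1 to 1, then the closure, from 0 (fully open) to 1 (shut). In form: [[[tx, ty, tz, ax, ay, az, gripper], ...]]. A call has 1 to 10 rows; each row is the pose to reach, as a shift and turn from the pose commanded when the call began, along the tool's axes at that moment, turning the shorter way round; what a row does not reach only later rows make up. A row lasts 1/12 s, in which the tool goes at most 41.7 mm and 7.16 degrees, less where a joint would pass 70% of its speed; a pose out of reach is approached as far as the arm can. A call with a number of a shift or a turn outside -1 to 1 is refused whole. A call with a gripper value outside its range is refused whole. The fingers move at their own pace and stop on an object; "force" is the grip in N (left out, the last holds). Time passes only in rows, so rows that repeat a pose let the fingers close. It gives the time, the measured TCP pose, the force and the opening at its end, in the units of the state.
- env.get_state(): the state, without advancing time (a new reading comes with each control period).
- cams.snapshot(name): name is "scene" or "top" or "wrist"; returns the picture (480x640x3 uint8, blue, green, red); there is no depth.
- cams.get_calibration(name): a dict with "intrinsics" (3x3 intrinsics, pixels), "rvec" (rotation vector, rad) and "tvec" (3), from world to camera coordinates, as OpenCV has them. Camera axes: x right, y down, z forward; pixel columns grow to the right and rows downward; lengths in m; the calibration is good to about 2 mm. The wrist camera is an equidistant fisheye: a pixel r from the principal point sees the ray r / f radians off the axis. A picture is of the moment at which its call begins: read the wrist's pose just before it. get_calibration takes no time and is no camera call; for the wrist camera it gives the pose at the moment of the call.
- job.hand_in(): hands the job in, once; it reports no verdict.
The state is a dict: "clock": time; "joints": joint angles; "qd": joint speeds; "joint_efforts": joint torques, N m; "tool_pos": TCP position; "eef_rot": TCP orientation; "contact_force": force on the tool from outside, world axes, zero at the start; "ft_torque": the same for the moment, N m; "finger_gap": finger opening in m.
Only numpy, scipy, OpenCV 4.12 (cv2) and the standard library are available. Lean on these libraries where they do the work, as an engineer would, in place of code of your own. Each camera call takes 0.05 s, during which the arm holds its last target.

## Task

The specimen wheel has been clicked on one notch too far. With a fingertip, push the pawl's weighted head outward so that the pawl lifts and stays up, then push the wheel backward (clockwise seen from above) by one notch using any of its upright pegs, and tip the pawl back down so that its nose sits fully in the next notch. Only push: the vials must stay standing in their nests, and everything else on the table stays where it is.

Things in the scene. Friction and masses are not known exactly. Their poses are not given: they have to be found in the camera images.
- indexer: Specimen indexer: a fixed grey round base, 256 mm across and 16 mm thick, that carries a flat steel ratchet wheel and, outside the wheel's rim, a steel pawl between two cheeks. Origin: on the table, on the wheel's vertical axis; z is up; +y points level from the axis to the pawl.
- hub (a point): Centre of the wheel's flat top, 45 mm above the table; turns with the wheel. The wheel is 240 mm across. Its rim has eight notches between bright teeth, one every 45 degrees, open upward, 8 mm deep and 20 mm long; each has an upright wall on its counterclockwise side (seen from above) and a ramp on its clockwise side.
- wheel (a joint): Wheel angle, rad. 0: the first notch is centred under the pawl. Positive: forward, counterclockwise seen from above; negative: backward, clockwise. One notch is 0.785. With the pawl seated it has about 0.045 of play either way and cannot go backward. Stiff bearing (under 1 N at a peg): it stays where it is left.
- pawl (a joint): Pawl's lift angle, rad. 0: down, the nose (10 mm wide) fully in a notch; about 0.2: nose on top of a tooth; 0.9: up against its stop. Hinge pin: level, along the indexer's x, 150 mm from the wheel's axis, 55 mm above the table; the nose is 40 mm inward of it. Tips over centre: let go above 0.65 it falls up to the stop and stays, below 0.55 it falls down.
- pawl_head (a point): Centre of the pawl's heavy head: a level steel roller, 22 mm thick, 36 mm long along the indexer's x, on a flat stem 48 mm from the hinge pin. Pawl down: 132 mm from the wheel's axis, 99 mm above the table; up: 174 mm, 97 mm. Pushed outward (away from the axis) it lifts the nose, pushed inward it lowers it; under 1.5 N.
- peg0_top (a point): Centre of the top of one of four equal upright steel pegs fixed in the wheel for pushing it, 12 mm thick, rising 35 mm above the wheel's flat top (to 80 mm above the table), 88 mm from the wheel's axis. This one stands at 22.5 degrees counterclockwise from the indexer's x axis when the wheel joint reads 0.
- peg1_top (a point): Centre of the top of one of four equal upright steel pegs fixed in the wheel for pushing it, 12 mm thick, rising 35 mm above the wheel's flat top (to 80 mm above the table), 88 mm from the wheel's axis. This one stands at 112.5 degrees counterclockwise from the indexer's x axis when the wheel joint reads 0.
- peg2_top (a point): Centre of the top of one of four equal upright steel pegs fixed in the wheel for pushing it, 12 mm thick, rising 35 mm above the wheel's flat top (to 80 mm above the table), 88 mm from the wheel's axis. This one stands at 202.5 degrees counterclockwise from the indexer's x axis when the wheel joint reads 0.
- peg3_top (a point): Centre of the top of one of four equal upright steel pegs fixed in the wheel for pushing it, 12 mm thick, rising 35 mm above the wheel's flat top (to 80 mm above the table), 88 mm from the wheel's axis. This one stands at 292.5 degrees counterclockwise from the indexer's x axis when the wheel joint reads 0.
- vial0_mid (a point): Centre (half-way up) of a capped glass vial, 24 mm across and 50 mm tall, standing loose in a low square nest (10 mm high) on the wheel's flat top, 52 mm from the axis, at 67.5 degrees from the indexer's x axis when the wheel joint reads 0. It rides along with the wheel; its top is 95 mm above the table.
- vial1_mid (a point): Centre (half-way up) of a capped glass vial, 24 mm across and 50 mm tall, standing loose in a low square nest (10 mm high) on the wheel's flat top, 52 mm from the axis, at 157.5 degrees from the indexer's x axis when the wheel joint reads 0. It rides along with the wheel; its top is 95 mm above the table.
- vial2_mid (a point): Centre (half-way up) of a capped glass vial, 24 mm across and 50 mm tall, standing loose in a low square nest (10 mm high) on the wheel's flat top, 52 mm from the axis, at 247.5 degrees from the indexer's x axis when the wheel joint reads 0. It rides along with the wheel; its top is 95 mm above the table.
- vial3_mid (a point): Centre (half-way up) of a capped glass vial, 24 mm across and 50 mm tall, standing loose in a low square nest (10 mm high) on the wheel's flat top, 52 mm from the axis, at 337.5 degrees from the indexer's x axis when the wheel joint reads 0. It rides along with the wheel; its top is 95 mm above the table.
- dropper: Bystander: amber glass dropper bottle, 36 mm across, 82 mm tall, standing beside the indexer. Origin at the centre of its underside.
- dishes: Bystander: stack of two clear flat dishes, 94 mm across, 34 mm tall, lying beside the indexer. Origin at the centre of its underside.
- marker: Bystander: grey marker pen with a black cap, 143 mm long, 15 mm thick, lying beside the indexer. Origin at the centre of its underside (of its grey body).
- media: Bystander: clear glass jar with a white cap and a paper label, 60 mm across, 120 mm tall, standing on the right side of the table. Origin at the centre of its underside.
- buffer: Bystander: clear glass narrow-necked bottle with a black cap, 48 mm across, 100 mm tall, standing on the right side of the table. Origin at the centre of its underside.
- spray: Bystander: white spray bottle, 46 mm across, 142 mm tall, standing on the right side of the table. Origin at the centre of its underside.
- tip_box: Bystander: blue box of pipette tips, 120 x 85 x 59 mm, standing on the left side of the table. Origin at the centre of its underside.

How it is judged:
On the way, in this order (a step that is already met when the one before it is completed fails the run):
1. the pawl is lifted and stays up (above 0.65 rad) while the wheel has not yet turned (within 0.15 rad) (value of joint pawl above 0.65 rad and value of joint wheel between -0.15 and 0.15 rad), for 0.2 s.
2. with the pawl up, the wheel is pushed backward by about one notch (0.6 to 1.0 rad) (value of joint pawl above 0.65 rad and value of joint wheel between -1 and -0.6 rad), for 0.2 s.
At the end, for the whole second after the job is handed in: The wheel stands one notch back (joint between -0.85 and -0.69 rad) and at rest, the pawl is fully down in the notch (under 0.06 rad), all four vials stand upright on the wheel (within 0.2 rad and 4 mm of height) and every bystander is within 30 mm of where it was (value of joint wheel between -0.85 and -0.69 rad and value of joint pawl below 0.06 rad and velocity of joint pawl between -0.1 and 0.1 rad/s and velocity of joint wheel between -0.05 and 0.05 rad/s and z of vial0_mid in the frame of indexer between 0.066 and 0.074 m and angle between each of vial0_mid, vial1_mid, vial2_mid, vial3_mid's own z axis and vertical below 0.2 rad and z of vial1_mid in the frame of indexer between 0.066 and 0.074 m and z of vial2_mid in the frame of indexer between 0.066 and 0.074 m and z of vial3_mid in the frame of indexer between 0.066 and 0.074 m and distance of each of dropper, dishes, marker, media, buffer, spray, tip_box from where it was at the start of the episode below 0.03 m); the robot touches nothing.
It fails at once if a vial is lifted out of its nest or tipped (z of any of vial0_mid, vial1_mid, vial2_mid, vial3_mid in the frame of indexer above 0.082 m or angle between any of vial0_mid, vial1_mid, vial2_mid, vial3_mid's own z axis and vertical above 0.5 rad).
It fails at once if a bystander is lifted or carried off its place (height (world z) of any of dropper, dishes, marker, media, buffer, spray, tip_box above 0.03 m or distance of any of dropper, dishes, marker, media, buffer, spray, tip_box from where it was at the start of the episode above 0.05 m).
It also fails if it takes over 54 s, if anything falls off the work surface, if the arm or the gripper's body presses on something with over 40 N, if the wrist force passes 120 N, or if a joint passes its speed limit or range.

## Working session

There is one attempt and no reset: what is moved stays moved. The work goes in short steps, Python scripts to look and compute and a tool call to move; the robot and the scene stay as the last step left them, time stands still between calls to the robot, and variables do not carry over. Pictures are saved under pics/ and viewed, and the job is handed in when it is done.

Besides the shell and the picture viewer there is one more tool, called after "Request:" by a JSON object that holds its "method" and its "body", one argument or row to a line. play_rows: Moves the arm, as the interface text tells. Its arguments: {"type":"object","properties":{"commands":{"type":"array","items":{"type":"array","items":{"type":"array","items":{"type":"number","minimum":-1,"maximum":1}}}},"force":{"type":"number"}},"required":["commands"]}

```bash
mkdir -p pics; ls
python3 - <<'E'
from cell import env,cams,job
import cv2
s=env.get_state()
for k,v in s.items(): print(k,v)
for n in ["scene","top","wrist"]:
    c=cams.get_calibration(n); print(n,c)
    cv2.imwrite(f"pics/{n}0.png",cams.snapshot(n))
E
```

```text
pics
clock 0.0
joints [-1.44811798  0.47779469  0.02235983  1.55642796 -0.01149891  1.10932216
 -0.08310939]
qd [-6.19424437e-05 -1.39022381e-03 -6.33134888e-04  4.06607555e-04
 -6.47039642e-04 -8.73615033e-04  6.13923396e-05]
joint_efforts [-1.57065501e-04 -5.82850528e+01  1.53440181e+00 -2.72609568e+01
 -5.43416175e-02  1.68914592e-02  1.63676332e-04]
tool_pos [0.15429089 0.65654259 0.23869565]
eef_rot [[-2.74097868e-04 -9.73487550e-01  2.28739839e-01]
 [-1.80297155e-03  2.28739957e-01  9.73485892e-01]
 [-9.99998337e-01 -1.45581014e-04 -1.81786749e-03]]
contact_force [ 0.12460756  0.30510163 -0.45544528]
ft_torque [ 0.00243717 -0.04465506  0.01445294]
finger_gap 0.08767628501091806
scene {'intrinsics': array([[511.66113266,   0.        , 318.5037372 ],
       [  0.        , 511.66113266, 232.54843663],
       [  0.        ,   0.        ,   1.        ]]), 'rvec': array([ 1.16220511,  2.58794295, -0.69360078]), 'tvec': array([ 0.37773459, -0.31227756,  1.3732569 ])}
top {'intrinsics': array([[526.60384735,   0.        , 321.94015806],
       [  0.        , 526.60384735, 238.35446954],
       [  0.        ,   0.        ,   1.        ]]), 'rvec': array([ 2.16535009, -2.17643492,  0.07931078]), 'tvec': array([0.01276516, 0.53545812, 1.4845674 ])}
wrist {'intrinsics': array([[371.64829954,   0.        , 317.03130547],
       [  0.        , 371.64829954, 245.95793088],
       [  0.        ,   0.        ,   1.        ]]), 'rvec': array([-2.26034676, -1.79155325, -0.27809498]), 'tvec': array([-0.67458866, -0.03869708,  0.39269313])}
```

View pics/scene0.png

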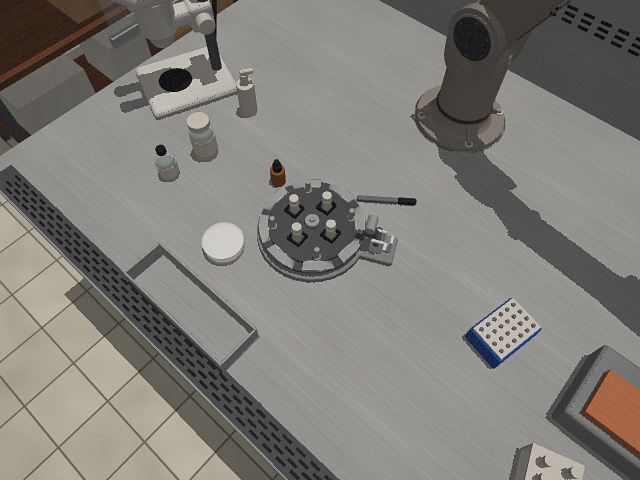

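View pics/top0.png

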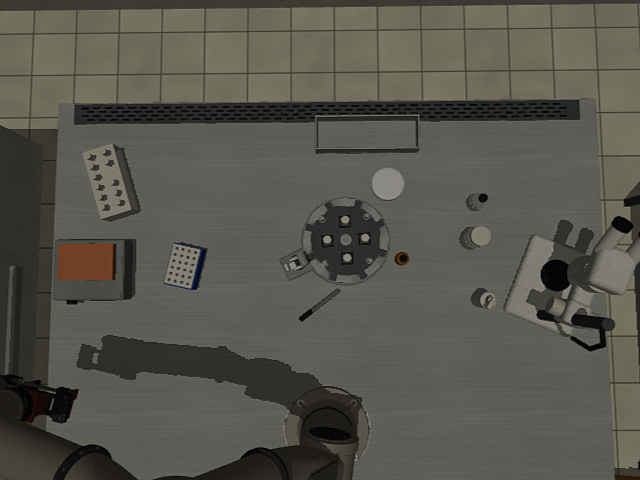

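View pics/wrist0.png

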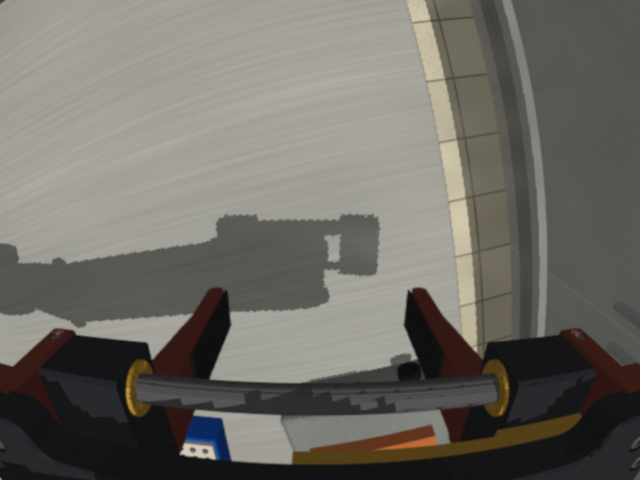

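```bash
cat > h.py <<'E'
import numpy as np, cv2
from cell import env,cams,job
def ray(n,u,v,c=None):
    c=c or cams.get_calibration(n); K=c["intrinsics"];R,_=cv2.Rodrigues(c["rvec"]);t=np.array(c["tvec"]).ravel()
    x=(u-K[0,2])/K[0,0];y=(v-K[1,2])/K[1,1]
    if n=="wrist":
        r=np.hypot(x,y); d=np.array([np.sin(r)*x/r,np.sin(r)*y/r,np.cos(r)]) if r>0 else np.array([0,0,1.])
    else: d=np.array([x,y,1.])
    d=R.T@d; return -R.T@t,d/np.linalg.norm(d)
def plane(n,u,v,z,c=None):
    o,d=ray(n,u,v,c); return o+d*(z-o[2])/d[2]
def proj(n,P,c=None):
    c=c or cams.get_calibration(n); K=c["intrinsics"];R,_=cv2.Rodrigues(c["rvec"]);t=np.array(c["tvec"]).ravel()
    p=R@np.asarray(P,float)+t
    if n=="wrist":
        th=np.arctan2(np.hypot(p[0],p[1]),p[2]); k=th/np.hypot(p[0],p[1]); q=p[:2]*k
    else: q=p[:2]/p[2]
    return q*K[0,0]+K[:2,2]
E
python3 - <<'E'
import cv2
a=cv2.imread("pics/top0.png")[180:330,265:425]; cv2.imwrite("pics/topc.png",cv2.resize(a,None,fx=5,fy=4.0*5/4,interpolation=cv2.INTER_CUBIC)[:600*1+150][:750,:800])
b=cv2.imread("pics/scene0.png")[165:285,250:410]; cv2.imwrite("pics/scenec.png",cv2.resize(b,None,fx=5,fy=5,interpolation=cv2.INTER_CUBIC))
a=cv2.imread("pics/top0.png")[190:300,270:410]; cv2.imwrite("pics/topc.png",cv2.resize(a,None,fx=5,fy=5,interpolation=cv2.INTER_CUBIC))
E
```

```text
(no output)
```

View pics/topc.png

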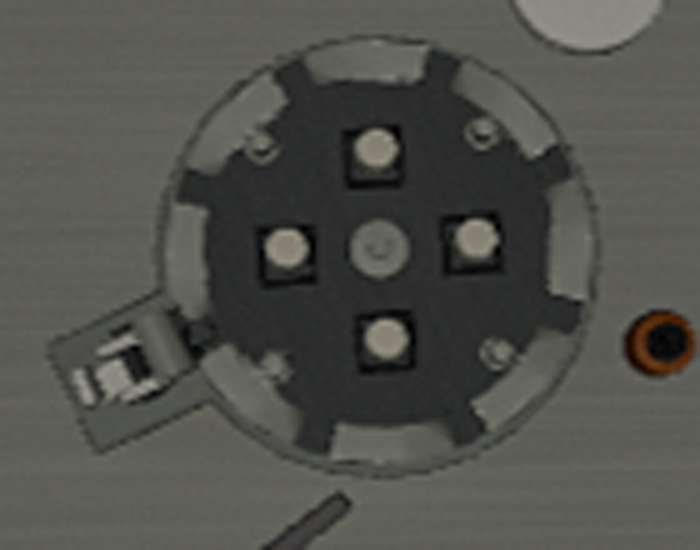

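View pics/scenec.png

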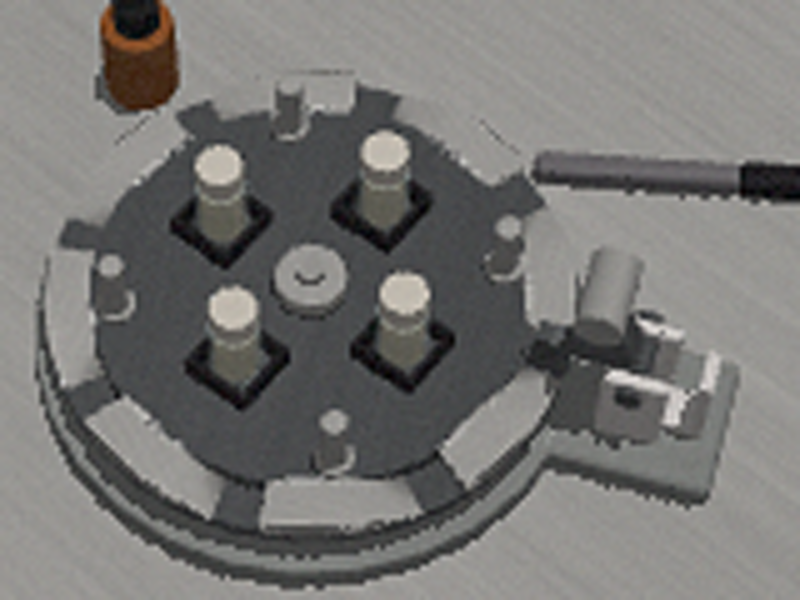

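Run:
```python
from h import *
T=lambda u,v,z: plane("top",u/5+270,v/5+190,z)
S=lambda u,v,z: plane("scene",u/5+250,v/5+165,z)
pe=[T(u,v,.08) for u,v in [(262,144),(482,129),(496,350),(274,363)]]
vi=[T(u,v,.095) for u,v in [(377,148),(287,247),(385,340),(477,240)]]
for n,L in (("pegT",pe),("vialT",vi),("pegS",[S(u,v,.08) for u,v in [(334,422),(110,265),(291,90),(509,228)]]),("vialS",[S(u,v,.095) for u,v in [(234,305),(405,293),(386,152),(219,165)]])):
    L=np.array(L)[:,:2]; m=L.mean(0); d=L-m
    print(n,m,np.linalg.norm(d,axis=1),np.degrees(np.arctan2(d[:,1],d[:,0])))
print("hub",T(380,248,.05), S(311,273,.05))
h=np.array(pe)[:,:2].mean(0)
# pawl head roller
for P in (T(165,343,.105),S(607,292,.102)):
    print("head",P,np.linalg.norm(P[:2]-h),np.degrees(np.arctan2(P[1]-h[1],P[0]-h[0])))
```

```text
pegT [ 0.5278342  -0.05608264] [0.08559429 0.08662669 0.08602925 0.08629169] [  48.24346335  -41.78499923 -131.98051722  137.92652002]
vialT [ 0.52792345 -0.05726656] [0.0524986  0.05151003 0.05258409 0.05204605] [   2.18230079   91.74495656 -178.40237538  -88.15944237]
pegS [ 0.53263052 -0.05217172] [0.08689804 0.08790854 0.08519015 0.08757592] [  48.22904299  -42.51250776 -131.99096418  138.6024797 ]
vialS [ 0.53189367 -0.05281582] [0.05084983 0.05194888 0.05142756 0.05188595] [   1.86911831   92.26804726 -178.05269331  -87.09349889]
hub [ 0.52929872 -0.05791361  0.05      ] [ 0.52849531 -0.05605044  0.05      ]
head [0.47386613 0.06034054 0.105     ] 0.12832344935935688 114.8701225002135
head [0.47585257 0.0651393  0.102     ] 0.13189710777143304 113.21031656200975
```

```bash
cat >> h.py <<'E'
from scipy.spatial.transform import Rotation as Ro
H=np.array([0.530,-0.055]); PHI=np.radians(25.0)
def frame():
    return np.array([np.cos(PHI),np.sin(PHI)]),np.array([-np.sin(PHI),np.cos(PHI)])
def RT():
    ex,ey=frame(); return np.column_stack([[0,0,-1],[*ey,0],[*ex,0]])
def idx(p):
    ex,ey=frame(); d=np.asarray(p)[:2]-H; return np.array([d@ex,d@ey])
def world(ix,iy,z):
    ex,ey=frame(); return np.array([*(H+ix*ex+iy*ey),z])
def row(ix,iy,ztip,g=1):
    s=env.get_state(); R=np.array(s["eef_rot"]); p=np.array(s["tool_pos"])
    t=R.T@(world(ix,iy,ztip+.017)-p); rv=Ro.from_matrix(R.T@RT()).as_rotvec()/np.pi
    return np.round(np.r_[t,rv],4)
def where():
    s=env.get_state(); print("clk",round(s["clock"],2),"idx mm",np.round(idx(s["tool_pos"])*1000,1),"ztip",round(s["tool_pos"][2]-.017,4),"F",np.round(s["contact_force"],2),"gap",round(s["finger_gap"],4))
E
python3 - <<'E'
from h import *
where(); print(row(0,.085,.15), row(0,.085,.20))
print(world(0,.095,0))
E
```

```text
clk 0.15 idx mm [-39.7 803.8] ztip 0.2219 F [ 0.3  -0.35  0.13] gap 0.0879
[ 7.270e-02 -4.759e-01 -5.400e-01  2.876e-01 -4.000e-04  2.000e-04] [ 2.270e-02 -4.759e-01 -5.401e-01  2.876e-01 -4.000e-04  2.000e-04]
[0.48985127 0.03109924 0.        ]
```

Request:
{"method": "play_rows", "body": {
  "commands": [
    [[0.0227,-0.476,-0.54,0.2876,0,0,1],[0.0227,-0.476,-0.54,0.2876,0,0,1],[0.0227,-0.476,-0.54,0.2876,0,0,1],[0.0227,-0.476,-0.54,0.2876,0,0,1],[0.0227,-0.476,-0.54,0.2876,0,0,1],[0.0227,-0.476,-0.54,0.2876,0,0,1],[0.0227,-0.476,-0.54,0.2876,0,0,1],[0.0227,-0.476,-0.54,0.2876,0,0,1],[0.0227,-0.476,-0.54,0.2876,0,0,1],[0.0227,-0.476,-0.54,0.2876,0,0,1]]
  ],
  "force": 20
}}

```text
clock: 0.98
tool_pos: [0.3514, 0.288, 0.2265]
eef_rot: [[-0.0, -0.423, 0.906], [0.0, 0.906, 0.423], [-1.0, 0.0, 0.0]]
contact_force: [1.0, 0.1, -0.5]
finger_gap: 0.0243
```

Run:
```python
from h import *
where(); print(row(0,.085,.20)); print(env.get_state()["joints"])
```

```text
clk 0.98 idx mm [-16.9 386.4] ztip 0.2095 F [ 1.02  0.1  -0.52] gap 0.0243
[ 9.400e-03 -3.014e-01  1.680e-02  1.000e-04  0.000e+00 -1.000e-04]
[-1.14180874  0.12103543  0.34780572  2.09458313 -0.0515847   0.93364137
 -0.32904861]
```

Request:
{"method": "play_rows", "body": {
  "commands": [
    [[0.0094,-0.3014,0.0168,0,0,0,1],[0.0094,-0.3014,0.0168,0,0,0,1],[0.0094,-0.3014,0.0168,0,0,0,1],[0.0094,-0.3014,0.0168,0,0,0,1],[0.0094,-0.3014,0.0168,0,0,0,1],[0.0094,-0.3014,0.0168,0,0,0,1],[0.0094,-0.3014,0.0168,0,0,0,1],[0.0094,-0.3014,0.0168,0,0,0,1],[0.0094,-0.3014,0.0168,0,0,0,1],[0.0094,-0.3014,0.0168,0,0,0,1]]
  ]
}}

```text
clock: 1.82
tool_pos: [0.4934, 0.0236, 0.2168]
eef_rot: [[-0.001, -0.421, 0.907], [-0.0, 0.907, 0.421], [-1.0, 0.0, -0.001]]
contact_force: [0.4, 0.8, -0.5]
finger_gap: 0.0003
```

Run:
```python
from h import *
where(); print(row(0,.085,.20)); print(env.get_state()["joints"])
cv2.imwrite("pics/wrist1.png",cams.snapshot("wrist"))
```

```text
clk 1.82 idx mm [ 0.1 86.7] ztip 0.1998 F [ 0.37  0.75 -0.53] gap 0.0003
[-0.0002 -0.0017 -0.0001 -0.0005 -0.0002 -0.    ]
[-0.67497445  0.22318386  0.58377392  2.03349185 -0.15295496  0.92735782
  0.42440021]
```

View pics/wrist1.png

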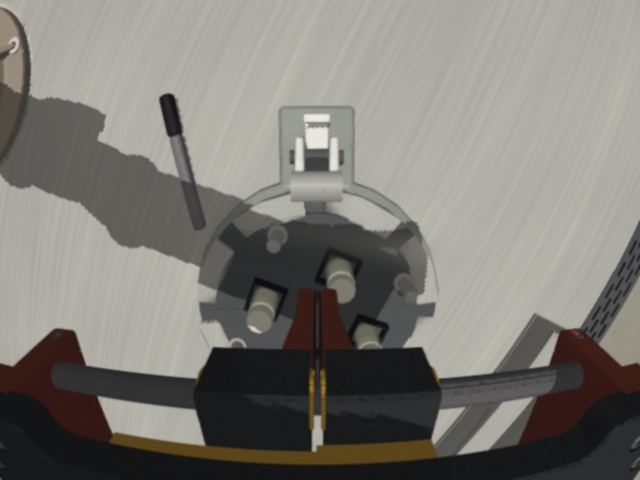

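Run:
```python
from h import *
for n,u,v,z in [("rollL",292,186,.099),("rollR",342,186,.099),("roll inner edge",317,201,.095),("roll outer",317,171,.105),("peg1",277,231,.08),("peg0",402,280,.08),("vialA",340,290,.095),("vialB",261,324,.095),("plateL",281,108,.016),("plateR",353,108,.016)]:
    P=plane("wrist",u,v,z); print(n,np.round(idx(P)*1000,1),P.round(3))
print("tip proj",proj("wrist",np.array(env.get_state()["tool_pos"])-[0,0,.017]))
```

```text
rollL [-16.4 132.5] [0.459 0.058 0.099]
rollR [ 19.3 132.5] [0.492 0.073 0.099]
roll inner edge [  1.5 120.7] [0.48  0.055 0.095]
roll outer [  1.5 143.9] [0.471 0.076 0.105]
peg1 [-30.2  93.8] [0.463 0.017 0.08 ]
peg0 [72.9 51.4] [0.574 0.022 0.08 ]
vialA [19.7 49.6] [ 0.527 -0.002  0.095]
vialB [-45.   18.1] [ 0.482 -0.058  0.095]
plateL [-31.6 193.5] [0.42  0.107 0.016]
plateR [ 34.3 193.6] [0.479 0.135 0.016]
tip proj [314.43295547 307.84981791]
```

Run:
```python
from h import *
print(row(.0015,.097,.20),row(.0015,.097,.091),row(.0015,.155,.091))
```

```text
[-0.0002  0.0092  0.0012  0.0002 -0.0002 -0.0002] [ 0.1088  0.0091  0.0013  0.0002 -0.0002 -0.0002] [ 0.1089  0.0671  0.0013  0.0002 -0.0002 -0.0002]
```

Request:
{"method": "play_rows", "body": {
  "commands": [
    [[0.03,0.0092,0.0013,0,0,0,1],[0.065,0.0092,0.0013,0,0,0,1],[0.095,0.0092,0.0013,0,0,0,1],[0.109,0.0092,0.0013,0,0,0,1],[0.109,0.0092,0.0013,0,0,0,1],[0.109,0.0092,0.0013,0,0,0,1]]
  ]
}}

```text
clock: 2.37
tool_pos: [0.4902, 0.0342, 0.1079]
eef_rot: [[-0.002, -0.425, 0.905], [0.0, 0.905, 0.425], [-1.0, 0.001, -0.002]]
contact_force: [-0.1, 0.1, 0.6]
finger_gap: 0.0003
```

Run:
```python
from h import *
where(); print(row(.0015,.155,.091))
cv2.imwrite("pics/wrist2.png",cams.snapshot("wrist"))
```

```text
clk 2.37 idx mm [ 1.6 97.7] ztip 0.0909 F [-0.14  0.12  0.6 ] gap 0.0003
[-0.0001  0.0573  0.0001  0.0008 -0.0005 -0.0002]
```

View pics/wrist2.png

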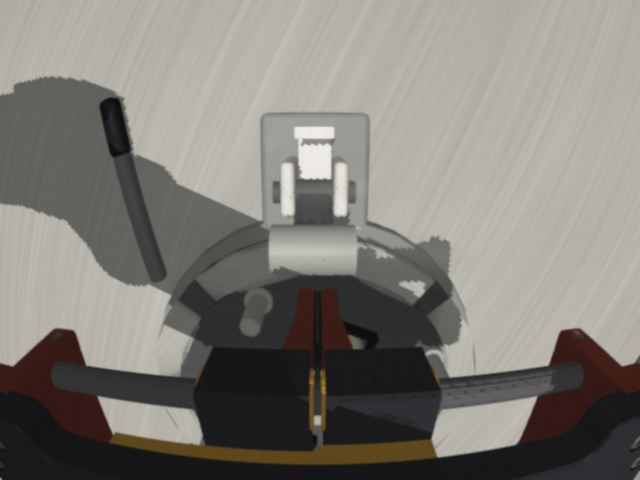

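Request:
{"method": "play_rows", "body": {
  "commands": [
    [[0,0.01,0,0,0,0,1],[0,0.016,0,0,0,0,1],[0,0.022,0,0,0,0,1],[0,0.028,0,0,0,0,1],[0,0.034,0,0,0,0,1],[0,0.04,0,0,0,0,1],[0,0.045,0,0,0,0,1],[0,0.049,0,0,0,0,1],[0,0.051,0,0,0,0,1],[0,0.051,0,0,0,0,1]]
  ]
}}

```text
clock: 3.25
tool_pos: [0.4691, 0.0796, 0.108]
eef_rot: [[-0.0, -0.423, 0.906], [0.0, 0.906, 0.423], [-1.0, 0.0, -0.0]]
contact_force: [-0.5, 0.2, -0.3]
finger_gap: 0.0004
```

Run:
```python
from h import *
where()
cv2.imwrite("pics/wrist3.png",cams.snapshot("wrist"))
cv2.imwrite("pics/scene3.png",cv2.resize(cams.snapshot("scene")[165:285,250:410],None,fx=5,fy=5,interpolation=cv2.INTER_CUBIC))
```

```text
clk 3.25 idx mm [  1.7 147.7] ztip 0.091 F [-0.47  0.23 -0.28] gap 0.0004
```

View pics/wrist3.png

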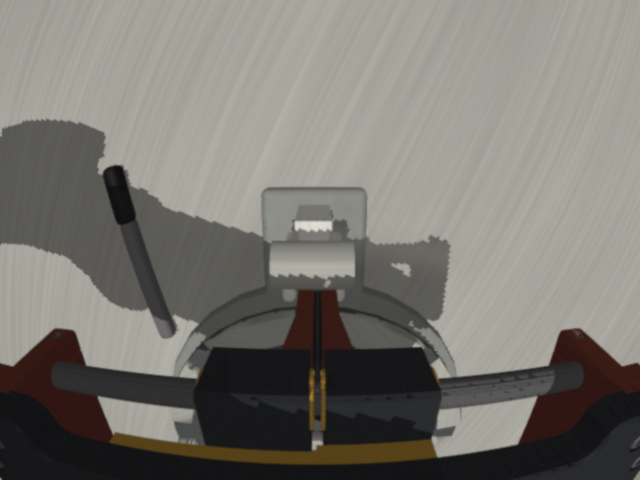

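View pics/scene3.png

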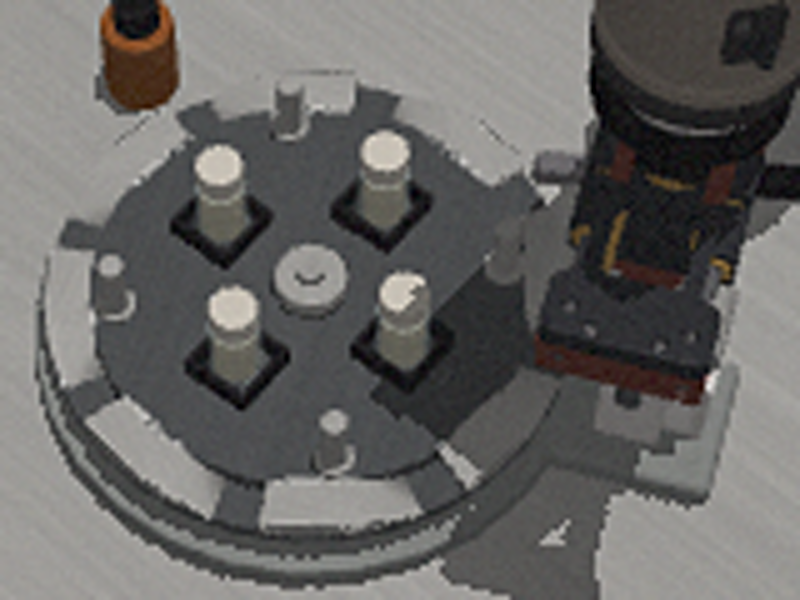

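Run:
```python
from h import *
where()
for v in (243,262,288): print(np.round(idx(plane("wrist",313,v,.100))*1000,1))
print(row(.0015,.147,.165),row(.085,.065,.165))
```

```text
clk 3.35 idx mm [  1.7 147. ] ztip 0.0911 F [ 0.03 -0.1  -0.38] gap 0.0003
[  1.2 183.1]
[  1.2 174.3]
[  1.1 161.7]
[-0.0739  0.     -0.0002  0.     -0.      0.    ] [-0.0739 -0.082   0.0833  0.     -0.      0.    ]
```

Request:
{"method": "play_rows", "body": {
  "commands": [
    [[-0.035,-0.003,0,0,0,0,1],[-0.07,-0.005,0,0,0,0,1],[-0.074,-0.03,0.03,0,0,0,1],[-0.074,-0.055,0.055,0,0,0,1],[-0.074,-0.08,0.08,0,0,0,1],[-0.074,-0.082,0.0833,0,0,0,1],[-0.074,-0.082,0.0833,0,0,0,1],[-0.074,-0.082,0.0833,0,0,0,1]]
  ]
}}

```text
clock: 4.02
tool_pos: [0.5786, 0.0396, 0.1814]
eef_rot: [[-0.002, -0.422, 0.907], [-0.0, 0.907, 0.422], [-1.0, 0.0, -0.002]]
contact_force: [-0.5, 0.4, -0.3]
finger_gap: 0.0004
```

Run:
```python
from h import *
where()
print(row(.085,.065,.060))
cv2.imwrite("pics/wrist4.png",cams.snapshot("wrist"))
cv2.imwrite("pics/scene4.png",cv2.resize(cams.snapshot("scene")[165:285,250:410],None,fx=5,fy=5,interpolation=cv2.INTER_CUBIC))
```

```text
clk 4.02 idx mm [84.  65.2] ztip 0.1644 F [-0.46  0.37 -0.28] gap 0.0004
[ 1.044e-01 -2.000e-04  1.200e-03 -3.000e-04 -6.000e-04 -1.000e-04]
```

View pics/wrist4.png

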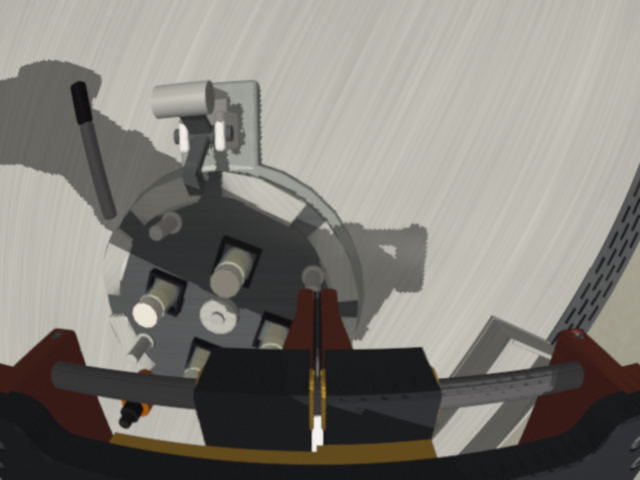

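View pics/scene4.png

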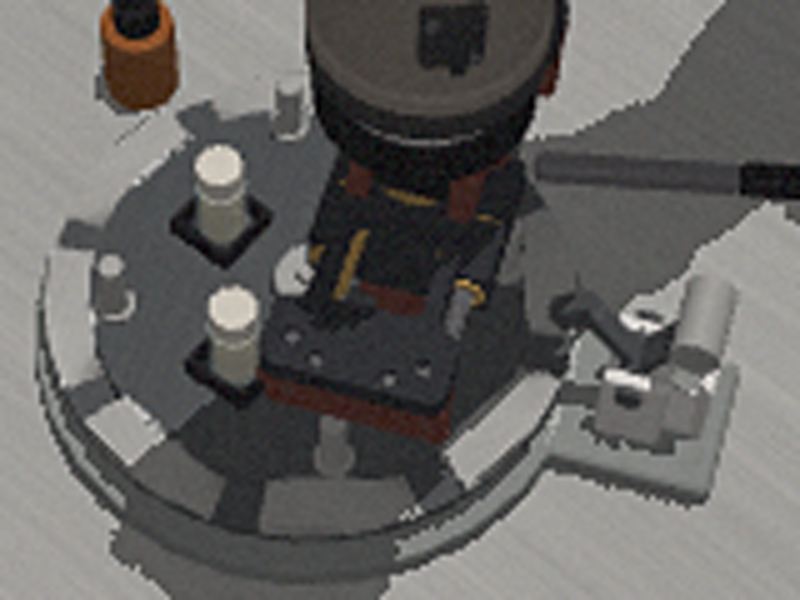

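Run:
```python
from h import *
for n,u,v,z in [("peg0",312,274,.08),("peg0b",313,285,.045),("vial0",227,281,.095),("peg1",158,230,.08),("hub",219,318,.05),("tip",317,290,.147)]:
    print(n,np.round(idx(plane("wrist",u,v,z))*1000,1))
for P in [world(.0813,.0337,.08),world(.0813,.0337,.045)]: print(proj("wrist",P))
```

```text
peg0 [81.4 49.8]
peg0b [81.6 25.8]
vial0 [22.6 50.2]
peg1 [-32.   83.1]
hub [-0.2 -4.5]
tip [85.1 67.7]
[311.9988863  294.30559023]
[312.59813027 276.18721464]
```

Request:
{"method": "play_rows", "body": {
  "commands": [
    [[0.035,0,0.001,0,0,0,1],[0.07,0,0.001,0,0,0,1],[0.095,0,0.001,0,0,0,1],[0.103,0,0.001,0,0,0,1],[0.103,0,0.001,0,0,0,1],[0.103,0,0.001,0,0,0,1]]
  ]
}}

```text
clock: 4.62
tool_pos: [0.5804, 0.0406, 0.0799]
eef_rot: [[0.0, -0.423, 0.906], [0.0, 0.906, 0.423], [-1.0, 0.0, 0.0]]
contact_force: [0.4, 0.7, 0.6]
finger_gap: 0.0007
```

Run:
```python
from h import *
where()
print(row(.085,-.010,.061))
cv2.imwrite("pics/wrist5.png",cams.snapshot("wrist"))
```

```text
clk 4.62 idx mm [86.1 65.3] ztip 0.0629 F [0.42 0.68 0.59] gap 0.0007
[ 0.0019 -0.0753 -0.0011  0.0001  0.0001 -0.    ]
```

View pics/wrist5.png

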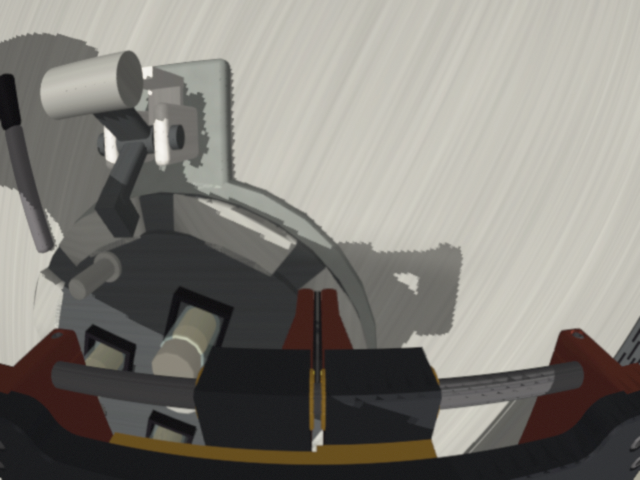

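Request:
{"method": "play_rows", "body": {
  "commands": [
    [[0.001,-0.01,-0.001,0,0,0,1],[0.001,-0.018,-0.001,0,0,0,1],[0.001,-0.026,-0.001,0,0,0,1],[0.001,-0.034,-0.001,0,0,0,1],[0.001,-0.042,-0.001,0,0,0,1],[0.001,-0.05,-0.001,0,0,0,1],[0.001,-0.058,-0.001,0,0,0,1],[0.001,-0.065,-0.001,0,0,0,1],[0.001,-0.071,-0.001,0,0,0,1],[0.001,-0.074,-0.001,0,0,0,1]]
  ]
}}

```text
clock: 5.5
tool_pos: [0.6107, -0.0287, 0.0779]
eef_rot: [[-0.001, -0.422, 0.907], [-0.001, 0.907, 0.422], [-1.0, -0.0, -0.001]]
contact_force: [-2.1, 0.6, 0.6]
finger_gap: 0.0006
```

Run:
```python
from h import *
where()
print(row(.085,-.017,.061))
cv2.imwrite("pics/wrist6.png",cams.snapshot("wrist"))
cv2.imwrite("pics/scene6.png",cv2.resize(cams.snapshot("scene")[165:285,250:410],None,fx=5,fy=5,interpolation=cv2.INTER_CUBIC))
```

```text
clk 5.5 idx mm [ 84.2 -10.3] ztip 0.0609 F [-2.07  0.65  0.62] gap 0.0006
[-0.0001 -0.0067  0.0008 -0.0004 -0.0003  0.0001]
```

View pics/wrist6.png

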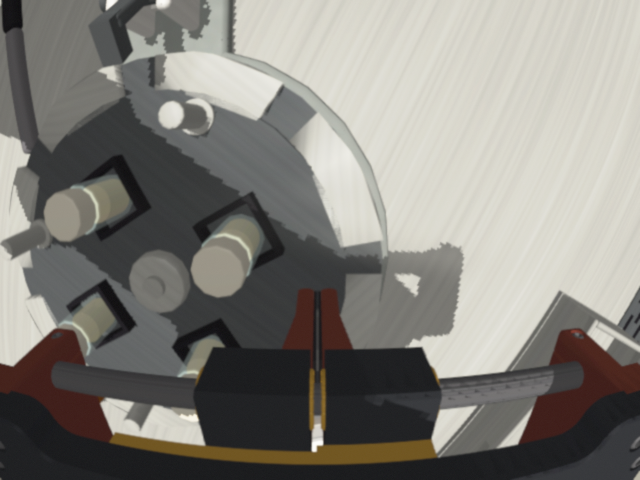

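View pics/scene6.png

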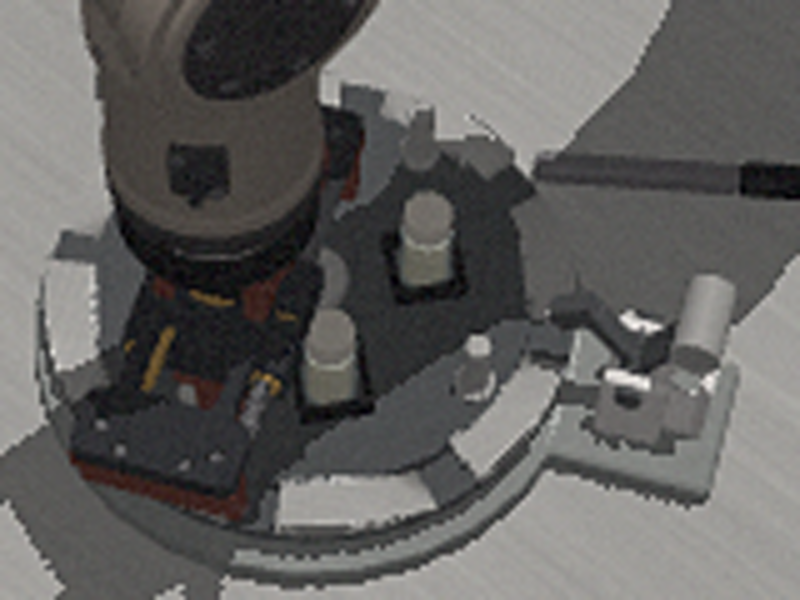

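Run:
```python
from h import *
def a(n,P,base):
    p=idx(P)*1000; q=np.degrees(np.arctan2(p[1],p[0]))-base; print(n,p.round(1),"r",np.hypot(*p).round(1),"q",np.radians((q+180)%360-180).round(3))
S=lambda u,v,z: plane("scene",u/5+250,v/5+165,z)
a("peg1 w",plane("wrist",172,115,.08),112.5)
a("vial0 w",plane("wrist",219,272,.095),67.5)
a("vial1 w",plane("wrist",68,217,.095),157.5)
a("peg1 s",S(480,345,.08),112.5)
a("vial0 s",S(331,326,.095),67.5)
a("vial1 s",S(429,208,.095),157.5)
a("ref peg1 s start",S(509,228,.08),112.5)
a("ref peg0 s start",S(334,422,.08),22.5)
```

```text
peg1 w [28.2 82.9] r 87.6 q -0.721
vial0 w [48.5 22.5] r 53.5 q -0.744
vial1 w [-18.3  45.7] r 49.2 q -0.797
peg1 s [29.6 84.8] r 89.9 q -0.728
vial0 s [47.4 23.6] r 53.0 q -0.717
vial1 s [-21.8  47.3] r 52.1 q -0.746
ref peg1 s start [-31.5  81.7] r 87.6 q -0.025
ref peg0 s start [83.4 35.7] r 90.8 q 0.012
```

Request:
{"method": "play_rows", "body": {
  "commands": [
    [[0,-0.002,0,0,0,0,1],[0,-0.004,0,0,0,0,1],[0,-0.005,0,0,0,0,1],[0,-0.005,0,0,0,0,1],[0,-0.005,0,0,0,0,1]]
  ]
}}

```text
clock: 6.02
tool_pos: [0.613, -0.0315, 0.0781]
eef_rot: [[0.0, -0.423, 0.906], [-0.0, 0.906, 0.423], [-1.0, -0.0, 0.0]]
contact_force: [-0.5, -0.2, -0.1]
finger_gap: 0.0006
```

Run:
```python
from h import *
where()
print(row(.085,.010,.061))
```

```text
clk 6.02 idx mm [ 85.1 -13.8] ztip 0.0611 F [-0.53 -0.23 -0.06] gap 0.0006
[ 0.0001  0.0238 -0.0001  0.0001  0.      0.    ]
```

Request:
{"method": "play_rows", "body": {
  "commands": [
    [[0,0.012,0,0,0,0,1],[-0.03,0.015,0,0,0,0,1],[-0.07,0.02,0,0,0,0,1],[-0.105,0.04,-0.02,0,0,0,1],[-0.12,0.065,-0.05,0,0,0,1],[-0.12,0.08,-0.08,0,0,0,1],[-0.12,0.08,-0.085,0,0,0,1],[-0.12,0.08,-0.085,0,0,0,1]]
  ]
}}

```text
clock: 6.68
tool_pos: [0.5, 0.0057, 0.1984]
eef_rot: [[-0.0, -0.424, 0.906], [0.002, 0.906, 0.424], [-1.0, 0.002, 0.001]]
contact_force: [0.3, 0.2, 0.1]
finger_gap: 0.0007
```

Run:
```python
from h import *
where()
cv2.imwrite("pics/wrist7.png",cams.snapshot("wrist"))
cv2.imwrite("pics/scene7.png",cv2.resize(cams.snapshot("scene")[165:285,250:410],None,fx=5,fy=5,interpolation=cv2.INTER_CUBIC))
```

```text
clk 6.68 idx mm [-1.5 67.7] ztip 0.1814 F [0.25 0.19 0.11] gap 0.0007
```

View pics/wrist7.png

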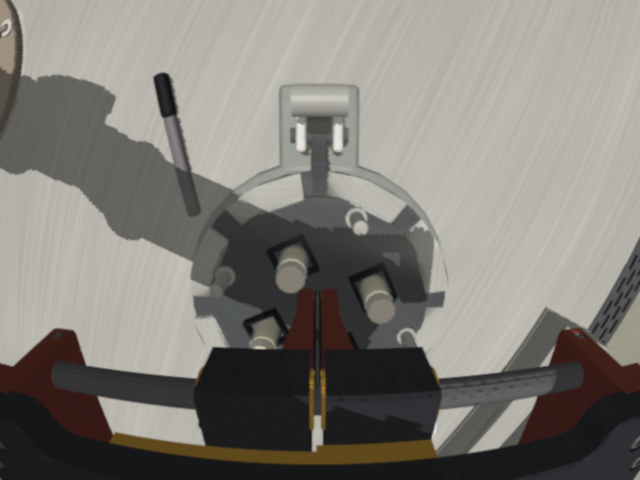

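View pics/scene7.png

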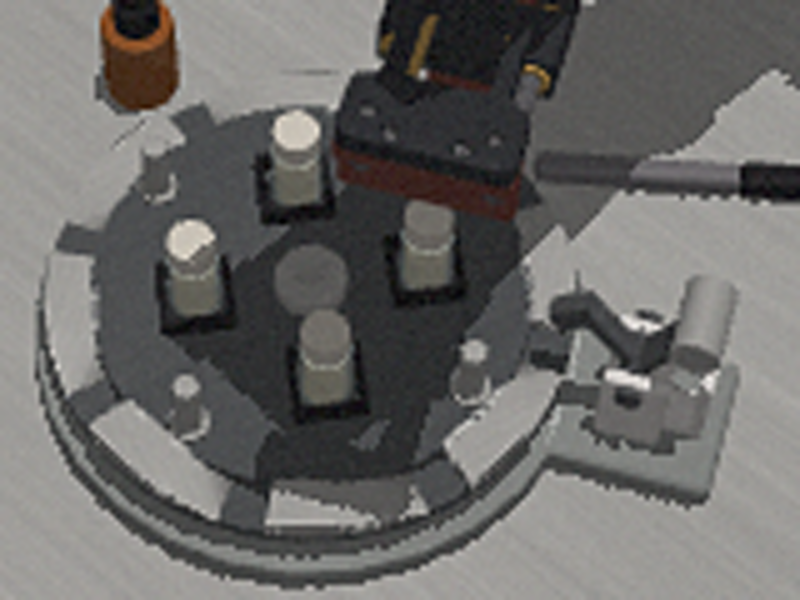

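Run:
```python
from h import *
def a(n,P,base):
    p=idx(P)*1000; q=np.degrees(np.arctan2(p[1],p[0]))-base; print(n,p.round(1),"r",np.hypot(*p).round(1),"q",np.radians((q+180)%360-180).round(3))
S=lambda u,v,z: plane("scene",u/5+250,v/5+165,z)
a("peg1 s",S(475,350,.08),112.5)
a("peg0 s",S(186,384,.08),22.5)
for (x,y),b in zip([(324,325),(192,240),(296,130),(429,216)],[67.5,-22.5,-112.5,157.5]): a("vial s",S(x,y,.095),b)
w=cv2.imread("pics/wrist7.png")[80:280,180:450]; cv2.imwrite("pics/w7c.png",cv2.resize(w,None,fx=2.9,fy=2.9,interpolation=cv2.INTER_CUBIC))
w=cv2.imread("pics/scene7.png"); w0=cv2.imread("pics/scenec.png"); cv2.imwrite("pics/cmp.png",np.vstack([w0[380:560,0:800],w[380:560,0:800]]))
```

```text
peg1 s [32.6 83.4] r 89.6 q -0.765
peg0 s [ 84.  -29.5] r 89.0 q -0.731
vial s [47.8 20.6] r 52.1 q -0.771
vial s [ 23.5 -46.1] r 51.7 q -0.706
vial s [-44.5 -20. ] r 48.8 q -0.755
vial s [-17.8  48.4] r 51.6 q -0.825
```

View pics/w7c.png

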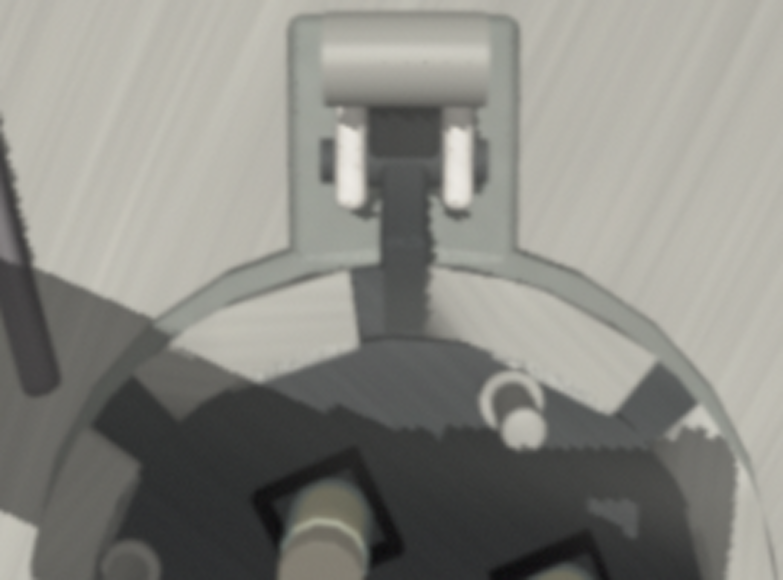

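View pics/cmp.png

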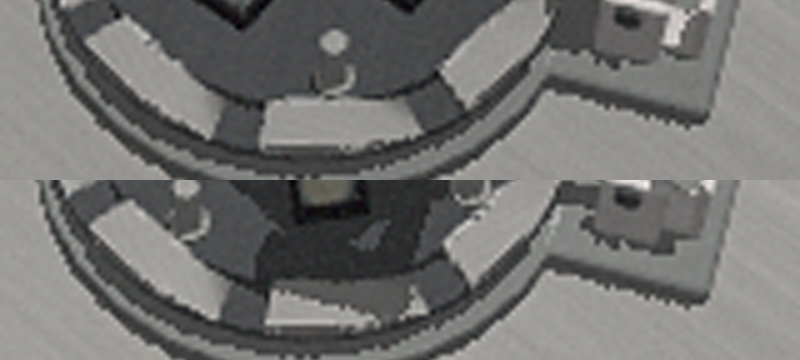

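Run:
```python
from h import *
where(); print(row(.085,.01,.15),row(.085,.01,.061))
```

```text
clk 6.78 idx mm [ 1.  66.4] ztip 0.1814 F [ 0.63 -0.77 -0.16] gap 0.0004
[ 0.0316 -0.0565  0.0839  0.0003  0.0005  0.    ] [ 0.1206 -0.0565  0.0837  0.0003  0.0005  0.    ]
```

Request:
{"method": "play_rows", "body": {
  "commands": [
    [[0,-0.02,0.035,0,0,0,1],[0,-0.04,0.065,0,0,0,1],[0.01,-0.0565,0.084,0,0,0,1],[0.03,-0.0565,0.084,0,0,0,1],[0.065,-0.0565,0.084,0,0,0,1],[0.1,-0.0565,0.084,0,0,0,1],[0.12,-0.0565,0.084,0,0,0,1],[0.12,-0.0565,0.084,0,0,0,1],[0.12,-0.0565,0.084,0,0,0,1]]
  ]
}}

```text
clock: 7.53
tool_pos: [0.6024, -0.0112, 0.0768]
eef_rot: [[-0.002, -0.422, 0.906], [-0.001, 0.906, 0.422], [-1.0, -0.0, -0.002]]
contact_force: [0.2, -0.6, 0.4]
finger_gap: 0.0004
```

Run:
```python
from h import *
where(); print(row(.085,-.017,.061))
```

```text
clk 7.53 idx mm [84.2  9.1] ztip 0.0598 F [ 0.23 -0.57  0.35] gap 0.0004
[-0.0012 -0.0261  0.0008 -0.0001 -0.0008  0.    ]
```

Request:
{"method": "play_rows", "body": {
  "commands": [
    [[0,-0.01,0,0,0,0,1],[0,-0.017,0,0,0,0,1],[0,-0.022,0,0,0,0,1],[0,-0.024,0,0,0,0,1],[0,-0.0255,0,0,0,0,1],[0,-0.0265,0,0,0,0,1],[0,-0.0265,0,0,0,0,1],[0,-0.0265,0,0,0,0,1]]
  ]
}}

```text
clock: 8.2
tool_pos: [0.6133, -0.0346, 0.0782]
eef_rot: [[0.0, -0.423, 0.906], [0.0, 0.906, 0.423], [-1.0, -0.0, 0.0]]
contact_force: [-0.7, -0.1, 0.8]
finger_gap: 0.0005
```

Run:
```python
from h import *
where()
```

```text
clk 8.2 idx mm [ 84.1 -16.7] ztip 0.0612 F [-0.71 -0.08  0.76] gap 0.0005
```

Back off, up, and look from above again.

Request:
{"method": "play_rows", "body": {
  "commands": [
    [[0,0.012,0,0,0,0,1],[-0.03,0.018,0,0,0,0,1],[-0.07,0.023,0,0,0,0,1],[-0.105,0.043,-0.02,0,0,0,1],[-0.12,0.068,-0.05,0,0,0,1],[-0.12,0.083,-0.08,0,0,0,1],[-0.12,0.083,-0.084,0,0,0,1],[-0.12,0.083,-0.084,0,0,0,1],[-0.12,0.083,-0.084,0,0,0,1]]
  ]
}}

```text
clock: 8.95
tool_pos: [0.5024, 0.0058, 0.1983]
eef_rot: [[0.001, -0.424, 0.906], [0.001, 0.906, 0.424], [-1.0, 0.0, 0.001]]
contact_force: [0.4, 0.3, 0.0]
finger_gap: 0.0006
```

Run:
```python
from h import *
where()
cv2.imwrite("pics/wrist8.png",cams.snapshot("wrist"))
s=cams.snapshot("scene"); cv2.imwrite("pics/scene8.png",cv2.resize(s[165:285,250:410],None,fx=5,fy=5,interpolation=cv2.INTER_CUBIC))
w=cv2.imread("pics/wrist8.png")[80:280,180:450]; cv2.imwrite("pics/w8c.png",cv2.resize(w,None,fx=2.9,fy=2.9,interpolation=cv2.INTER_CUBIC))
w=cv2.imread("pics/scene8.png"); w0=cv2.imread("pics/scenec.png"); cv2.imwrite("pics/cmp8.png",np.vstack([w0[380:560,0:800],w[380:560,0:800]]))
```

```text
clk 8.95 idx mm [ 0.7 66.7] ztip 0.1813 F [0.37 0.28 0.04] gap 0.0006
```

View pics/w8c.png

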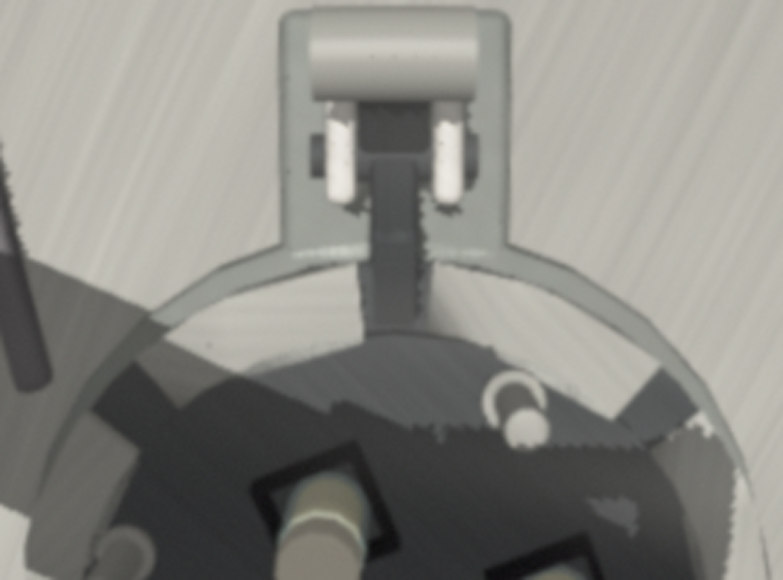

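View pics/cmp8.png

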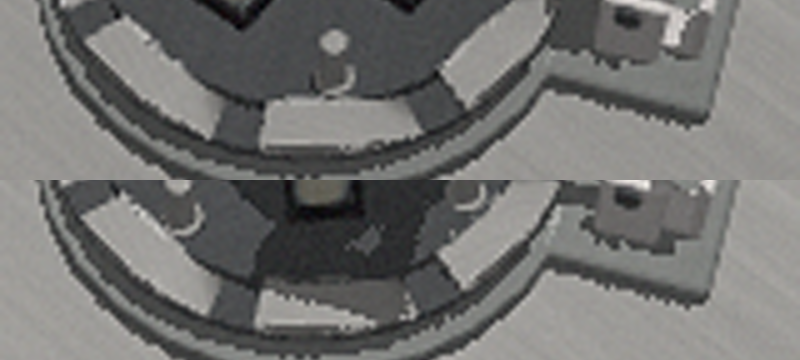

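Run:
```python
from h import *
where(); print(row(.0015,.208,.181),row(.0015,.208,.091))
```

```text
clk 9.05 idx mm [ 1.2 65.9] ztip 0.1811 F [0.56 0.27 0.02] gap 0.0003
[-0.      0.1421  0.0004  0.0002  0.0002  0.0002] [0.09   0.1421 0.0003 0.0002 0.0002 0.0002]
```

Request:
{"method": "play_rows", "body": {
  "commands": [
    [[0,0.04,0,0,0,0,1],[0,0.08,0,0,0,0,1],[0,0.12,0,0,0,0,1],[0,0.142,0,0,0,0,1],[0.01,0.142,0,0,0,0,1],[0.045,0.142,0,0,0,0,1],[0.075,0.142,0,0,0,0,1],[0.09,0.142,0,0,0,0,1],[0.09,0.142,0,0,0,0,1],[0.09,0.142,0,0,0,0,1]]
  ]
}}

```text
clock: 9.88
tool_pos: [0.4426, 0.1325, 0.1073]
eef_rot: [[-0.001, -0.421, 0.907], [-0.002, 0.907, 0.421], [-1.0, -0.001, -0.002]]
contact_force: [0.9, -0.2, 1.1]
finger_gap: 0.0005
```

Run:
```python
from h import *
where(); print(row(.0015,.168,.091))
cv2.imwrite("pics/scene9.png",cv2.resize(cams.snapshot("scene")[165:285,250:410],None,fx=5,fy=5,interpolation=cv2.INTER_CUBIC))
```

```text
clk 9.88 idx mm [  0.  206.9] ztip 0.0903 F [ 0.87 -0.15  1.11] gap 0.0005
[-0.0006 -0.0389  0.0015 -0.0005 -0.0007  0.0005]
```

View pics/scene9.png

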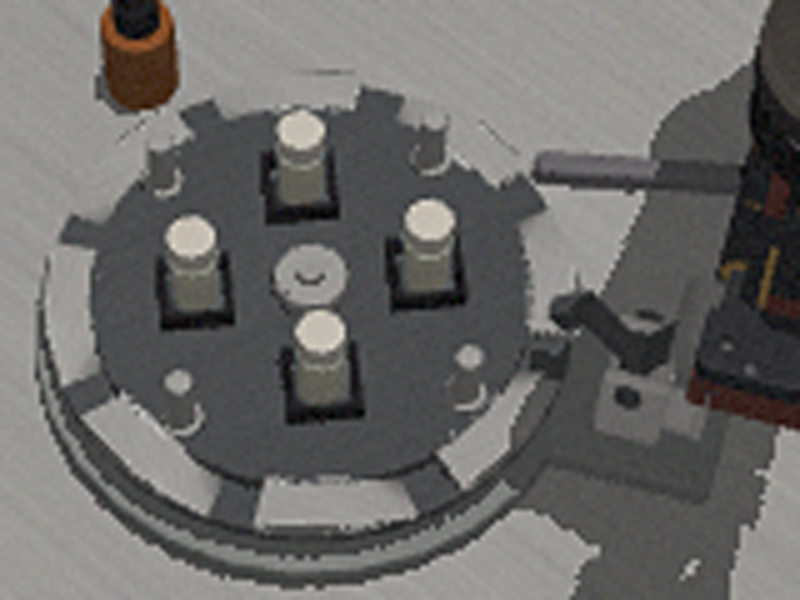

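Request:
{"method": "play_rows", "body": {
  "commands": [
    [[0,-0.008,0.001,0,0,0,1],[0,-0.014,0.001,0,0,0,1],[0,-0.019,0.001,0,0,0,1],[0,-0.024,0.001,0,0,0,1],[0,-0.029,0.001,0,0,0,1],[0,-0.034,0.001,0,0,0,1],[0,-0.038,0.001,0,0,0,1],[0,-0.042,0.001,0,0,0,1],[0,-0.046,0.001,0,0,0,1],[0,-0.05,0.001,0,0,0,1]]
  ]
}}

```text
clock: 10.77
tool_pos: [0.4642, 0.0884, 0.1081]
eef_rot: [[-0.0, -0.423, 0.906], [-0.0, 0.906, 0.423], [-1.0, 0.0, -0.0]]
contact_force: [0.2, 0.0, 0.4]
finger_gap: 0.0006
```

Request:
{"method": "play_rows", "body": {
  "commands": [
    [[0,0.01,0,0,0,0,1],[0,0.03,0,0,0,0,1],[-0.03,0.045,0,0,0,0,1],[-0.065,0.06,0,0,0,0,1],[-0.09,0.08,0,0,0,0,1],[-0.1,0.1,0,0,0,0,1],[-0.1,0.12,0,0,0,0,1],[-0.1,0.12,0,0,0,0,1]]
  ]
}}

```text
clock: 11.43
tool_pos: [0.4117, 0.2021, 0.2089]
eef_rot: [[0.001, -0.428, 0.904], [0.003, 0.904, 0.428], [-1.0, 0.002, 0.002]]
contact_force: [-1.1, 0.6, 0.3]
finger_gap: 0.0005
```

Run:
```python
from h import *
where()
cv2.imwrite("pics/wrist10.png",cams.snapshot("wrist"))
cv2.imwrite("pics/top10.png",cams.snapshot("top"))
s=cams.snapshot("scene");cv2.imwrite("pics/scene10f.png",s)
cv2.imwrite("pics/scene10.png",cv2.resize(s[165:285,250:410],None,fx=5,fy=5,interpolation=cv2.INTER_CUBIC))
```

```text
clk 11.43 idx mm [  1.4 283.1] ztip 0.1919 F [-1.12  0.64  0.28] gap 0.0005
```

View pics/scene10.png

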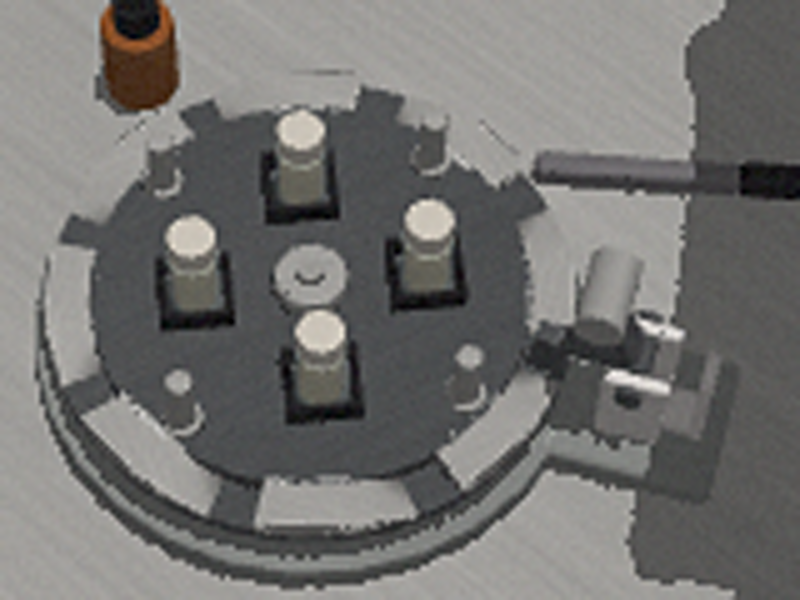

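View pics/wrist10.png

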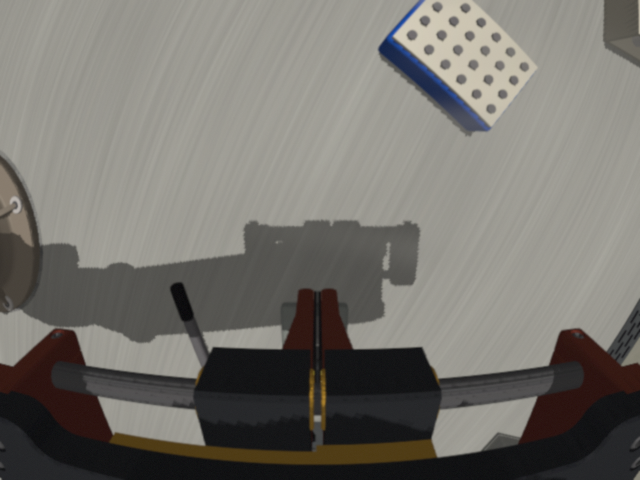

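View pics/top10.png

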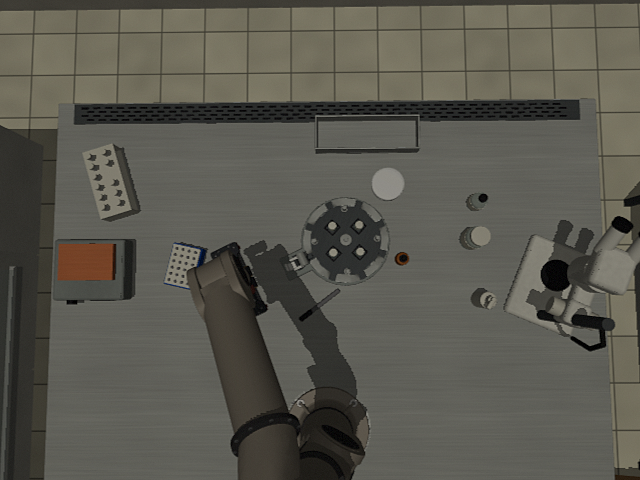

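Run:
```python
from h import *
s0=cv2.imread("pics/scene0.png"); s1=cv2.imread("pics/scene10f.png")
for nm,(x0,x1,y0,y1) in {"roller":(364,380,213,235),"base/cheeks":(368,386,236,254),"rimnear":(285,345,258,275),"rimright":(338,362,238,258)}.items():
    t=s0[y0:y1,x0:x1]; S=s1[y0-6:y1+6,x0-6:x1+6]
    r=cv2.matchTemplate(cv2.resize(S,None,fx=5,fy=5,interpolation=2),cv2.resize(t,None,fx=5,fy=5,interpolation=2),cv2.TM_CCOEFF_NORMED)
    _,m,_,l=cv2.minMaxLoc(r); print(nm,m,(np.array(l)-30)/5)
b=np.hstack([cv2.resize(s[200:260,350:400],None,fx=8,fy=8,interpolation=2) for s in (s0,s1)]); cv2.imwrite("pics/pawlcmp.png",b)
# predicted shift of roller for lift 0.2
def head(l): a=np.radians(112.3)-l; return world(.0015,.150+.048*np.cos(a),.055+.048*np.sin(a))
print(proj("scene",head(.2))-proj("scene",head(0)))
def a(n,P,base):
    p=idx(P)*1000; q=np.degrees(np.arctan2(p[1],p[0]))-base; print(n,p.round(1),"q",np.radians((q+180)%360-180).round(3))
S=lambda u,v,z: plane("scene",u/5+250,v/5+165,z)
for (u,v),bb in zip([(178,380),(470,356),(433,116),(162,140)],[22.5,112.5,202.5,292.5]): a("peg",S(u,v,.08),bb)
```

```text
roller 0.9975590705871582 [0. 0.]
base/cheeks 0.8475590348243713 [-0.2  0. ]
rimnear 0.9386954307556152 [-0.4  0. ]
rimright 0.8756792545318604 [0.  0.4]
[4.35465943 0.40449265]
peg [ 83.1 -33.4] q -0.775
peg [36.1 82.2] q -0.806
peg [-79.6  33.7] q -0.793
peg [-31.8 -79.1] q -0.775
```

View pics/pawlcmp.png

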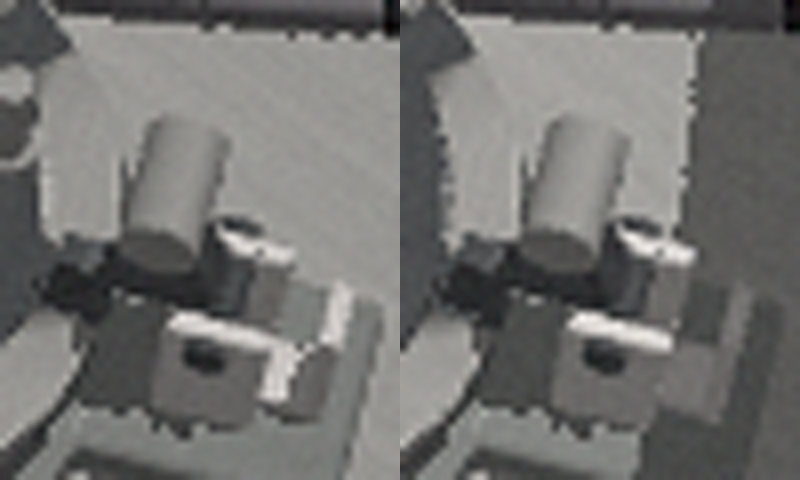

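Request:
{"method": "play_rows", "body": {
  "commands": [
    [[0,0,0,0,0,0,0.6],[0,0,0,0,0,0,0.6],[0,0,0,0,0,0,0.6],[0,0,0,0,0,0,0.6],[0,0,0,0,0,0,0.6],[0,0,0,0,0,0,0.6]]
  ]
}}

```text
clock: 12.08
tool_pos: [0.4134, 0.1972, 0.208]
eef_rot: [[-0.0, -0.422, 0.906], [-0.0, 0.906, 0.422], [-1.0, -0.0, -0.0]]
contact_force: [-0.0, 0.2, -0.1]
finger_gap: 0.0343
```

Run:
```python
from h import *
where(); print(job.hand_in())
```

```text
clk 12.08 idx mm [  1.  277.9] ztip 0.191 F [-0.03  0.18 -0.08] gap 0.0343
the job is handed in; nothing more can be done
None
```

The wheel is one notch back with the pawl down in the next notch, and I handed the job in at 12.1 s; hand-in gave no verdict. With the fingers closed, I pushed the pawl head outward until it stayed up on its stop. I then pushed peg 0 clockwise, adding two small corrections after checking the camera, and tipped the head back inward.

**Last checks:**
- **Wheel:** the four pegs put it at −0.775 to −0.806 rad, against a target of −0.785. The first look after pushing showed it about 0.03 rad short, so I corrected that before lowering the pawl.
- **Pawl:** the head is back on the same scene-camera pixels as at the start (0.0 px shift). A lift of 0.06 rad would have shown as about 1.3 px, so I take it as fully down.
- **Vials and bystanders:** all four vials stand in their nests, and the bystanders look unmoved in the scene and top pictures. I judged these by eye and did not measure them.
- **Contact:** the arm stood clear with the fingers slightly open, and the force reading was about zero.

**Disagreements:** the first hub positions from the two fixed cameras differed by about 6 mm. I used their mean, and the wrist camera then agreed with it to about 2 mm on the head and nearest vial. A wrist reading of the hub was 4.5 mm off and two early peg readings up to about 20 mm off. I put the peg readings down to picking the wrong pixels, left the hub one unexplained, and used none of them.

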